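Set the inspection mirror in front of the float in the chuck

ROBOT

A 7-joint arm with a two-finger parallel gripper is mounted at the origin on the work surface. World frame = base frame: x ahead of the robot, y to its left, z up, the work surface at z = 0. Lengths are in m, angles in rad, forces in N, time in s.
With the tool pointing down it reaches from about 0.425 to 0.925 m from the base axis. Payload 6.8 kg.
Tool frame: the origin (TCP) lies at the very end of the fingers, on their centre line; the grasp point (between the pads) lies 19 mm behind it; z points along the fingers, y is the line along which they close (so a half turn about z gives the same grasp; the last joint's range is limited). The gripper opens to 85 mm and grips with 20 to 120 N. Pads are 22 mm wide; open, the fingers measure 114 mm over their backs; the gripper's body (76 mm by 85 mm) begins 54 mm behind the grasp point. The pads swing forward as they close: fully open they stand 13 mm farther back than shut.
Start: joints at [1.041, 0.477, 0.022, 1.555, -0.011, 1.109, -0.083], TCP at [0.276, -0.616, 0.231] pointing down, gripper open.
Joint ranges: [-2.96, 2.96], [-0.34, 2.1], [-1.41, 1.46], [0.24, 2.44], [-1.37, 4.51], [0.17, 1.92], [-2.96, 2.96]. Speed limits (rad/s): [2.39, 2.39, 3.14, 3.14, 3.14, 3.14, 3.14].

INTERFACE

Orientations are given as a rotation vector (axis times angle).
In Python, from bench import r gives the robot as it stands.
- The arm moves only by the tool play_rows, never from a script. Its argument "targets" is text: rows parted by semicolons, each of 5 numbers parted by spaces: the closure, from -1 (fully open) to 1 (shut), then the shift along the tool's x, y, z in m, then the turn about the tool's z in rad. In form: gripper dx dy dz spin; .... A call has 1 to 8 rows; each row is the pose to reach, as a shift and turn from the pose commanded when the call began, along the tool's axes at that moment; what a row does not reach only later rows make up. A row lasts 1/12 s, in which the tool goes at most 41.7 mm and 7.16 degrees, less where a joint would pass 70% of its speed; a pose out of reach is approached as far as the arm can. A call with a gripper value outside its range is refused whole. The fingers move at their own pace and stop on an object; "squeeze" is the grip in N (left out, the last holds). Time passes only in rows, so rows that repeat a pose let the fingers close. It gives the time, the measured TCP pose, the force, the opening and the grip force at its end, in the units of the state.
- r.get_obs(): the state, without advancing time (a new reading comes with each control period).
- r.grab_frame(name): name is "scene" or "top"; returns the picture (420x560x3 uint8, red, green, blue); there is no depth.
- r.camera_info(name): a dict with "fov_y" (degrees; the focal length in pixels is half the picture's height over the tangent of half this angle, whatever the lens; pixels are square), "cx", "cy" (the principal point, pixels), "k1" (the pictures are not rectified: a ray, as slopes to the right and down, at radius r is drawn at 1 + k1 r^2 times it, then the intrinsics apply), "position" and "rotation" of the camera in the world. Camera axes: x right, y down, z forward; pixel columns grow to the right and rows downward; lengths in m; the calibration is good to about 2 mm. A picture is of the moment at which its call begins. camera_info takes no time and is no camera call.
- r.hand_in(): hands the job in; it is judged then, once.
The state is a dict: "clock": time; "joints": joint angles; "qvel": joint speeds; "tau": joint torques, N m; "tcp_pos": TCP position; "orientation": TCP orientation; "contact_force": force on the tool from outside, world axes, zero at the start; "moment": the same for the moment, N m; "grip_width": finger opening in m; "gripper_force": force on a finger pad.
Only numpy, scipy, OpenCV 4.12 (cv2) and the standard library are available. Lean on these libraries where they do the work, as an engineer would, in place of code of your own. Each camera call takes 0.05 s, during which the arm holds its last target. There are 200 camera calls.

TASK

Get the little inspection mirror ready at the float-finishing spindle: pull the mirror carriage's black locking plunger all the way up to free it, slide the carriage along its rail until the middle of the mirror is in line with the tip of the float held in the motor's chuck, and then lean the mirror back, away from the float, to 45 degrees. Let go and see that it stays there, with the plunger left up. Do not touch the motor or its float, and leave the tin of drying floats, the jar, the tub and the syringe where they are.

Things in the scene. Friction and masses are not known exactly. Their poses are not given: they have to be found in the camera images.
- rail: Aluminium slide base fixed to the bench, turned by up to 0.28 rad: plate 190 (x) x 420 (y) x 14 mm, from 135 mm in front (-x, robot side) of its origin to 55 mm behind it. Two steel guide rods run along its y; end blocks 42 mm high at y = +-202 mm. Its origin is on the bench under the middle of the guide rods. Its y axis is the sliding direction, its x axis points away from the robot, towards the motor.
- carriage_centre (a point): Point on the mirror's hinge axis, half-way along it, 58 mm above the bench. Moves with the carriage along the rail's y; axes parallel to the rail's. The carriage (dark plate, top 40 mm high, 120 mm along y) has an aluminium apron reaching 135 mm towards the robot, top 38 mm high.
- carriage (a joint): Position of the carriage along the rail's y, m: 0 = middle of the rail, where it starts locked; range -0.125 to 0.125. Friction about 2.5 N; it stays where it is left.
- plunger_grip (a point): Middle of the black plunger knob, an upright cylinder 20 mm diameter and 24 mm tall (48 to 72 mm above the bench when down), on the carriage's apron 105 mm towards the robot and 40 mm to -y of carriage_centre. Pulled straight up by hand it takes its pin out of the slot in the base.
- plunger (a joint): Lift of the plunger, m: 0 = fully down (locked), 0.022 = fully up; the pin is clear of the slot above 0.011. It moves stiffly (about 4 N) and stays where it is left.
- post_grip (a point): Grip point on the plain steel push post of the carriage, 16 mm diameter, 38 to 80 mm above the bench, this point at 62 mm; on the apron 105 mm towards the robot and 40 mm to +y of carriage_centre, 80 mm from the plunger. Holding or pushing it slides the carriage.
- mirror_bar (a point): Middle of the round steel grip bar on top of the mirror: 10 mm diameter, 84 mm long along the hinge axis, 118 mm from the hinge axis, carried on two 8 mm thick uprights 78 mm apart, with 28 mm between its centre and the mirror's frame. The frame is a black plate 116 x 88 x 8 mm with the glass on the side facing the motor. The point's z axis points from hinge to bar, and turns with the mirror.
- mirror (a joint): Lean of the mirror, rad: 0 = upright, positive = top leaning back towards the robot (away from the float), pi/4 = 45 degrees, range -0.45 to 1.45; starts between -0.3 and 0.3. The hinge has friction (about 0.35 N m) and holds any angle.
- motor: Spindle motor on a cradle, fixed to the bench beyond the rail, parallel to the rail's x: aluminium drum 84 mm diameter, top 137 mm high, 100 mm long from the origin away from the robot; chuck 32 mm diameter on its axis, 95 mm above the bench, from which a 57 mm black float points towards the mirror. Origin on the bench below the drum's front.
- float_tip (a point): Tip of the float in the chuck, 115 mm towards the robot from the motor's origin, 95 mm above the bench; the thing the mirror's middle must be in line with, measured along the rail's y. It lies 50 to 65 mm beyond the hinge axis (rail x).
- tin_centre (a point): Steel tin 72 mm diameter, 100 mm high, with seven black floats standing in it up to 190 mm above the bench; stands beside the motor, on one side or the other. Point on its axis 50 mm up. Leave alone.
- jar_centre (a point): Amber jar, 60 mm diameter, 85 mm high, beyond one end of the rail. Point on its axis half-way up. Leave alone.
- tub_centre (a point): White plastic tub, 80 mm diameter at the rim, 70 mm high, beyond the other end of the rail. Point on its axis half-way up. Leave alone.
- syringe_centre (a point): Empty syringe, about 120 mm long and 26 mm high, lying on the bench between the rail and the robot. Point near its middle, 13 mm up; its x axis points along its nozzle. Leave alone.
There are look-alikes about, which are no part of the job. What is shaped like the motor but blue is not meant.

How it is judged:
On the way, in this order (a step that is already met when the one before it is completed fails the run):
1. the plunger is pulled up clear of its slot while the carriage is still in the middle (value of joint plunger above 0.013 m and value of joint carriage between -0.02 and 0.02 m), for 0.1 s.
2. the carriage is in line with the float's tip, to 10 mm (y of float_tip in the frame of carriage_centre between -0.01 and 0.01 m and velocity of joint carriage between -0.02 and 0.02 m/s), for 0.2 s.
3. the mirror leans back 45 degrees, to 6 degrees, and holds by itself with nothing touching it (value of joint mirror between 0.68 and 0.89 rad and contact force between mirror and anything else below 0.05 N), for 0.3 s.
At the end, for the whole second after the job is handed in: The mirror stands still leaning back 45 degrees (within 6), its middle is in line with the float's tip along the rail to 10 mm, and the plunger is still up (more than 11 mm) (value of joint mirror between 0.68 and 0.89 rad and velocity of joint mirror between -0.02 and 0.02 rad/s and y of float_tip in the frame of carriage_centre between -0.01 and 0.01 m and value of joint plunger above 0.011 m); the robot touches nothing.
It fails at once if the robot touches the motor or its float (contact force between motor and the fingers above 1 N or contact force between motor and the arm above 1 N).
It fails at once if the tin, jar, tub or syringe is moved by more than 20 mm (distance of any of tin_centre, jar_centre, tub_centre, syringe_centre from where it was at the start of the episode above 0.02 m).
It also fails if it takes over 58 s, if anything falls off the work surface, if the arm or the gripper's body presses on something with over 40 N, if the wrist force passes 120 N, or if a joint passes its speed limit or range.

## Working session

There is one attempt and no reset: what is moved stays moved. The work goes in short steps, Python scripts to look and compute and a tool call to move; the robot and the scene stay as the last step left them, time stands still between calls to the robot, and variables do not carry over. Pictures are saved under pics/ and viewed, at most 10 in all, crops included, and the job is handed in when it is done.

Besides the shell and the picture viewer there is one more tool, called after ">>>" as a command line: name --argument value ..., lists and objects as JSON in quotes. play_rows: Moves the arm, as the interface text tells. Its arguments: {"type":"object","properties":{"targets":{"type":"string"},"squeeze":{"type":"number"}},"required":["targets"]}

```bash
ls; mkdir -p pics; python3 - <<'E'
from bench import r
import cv2
for n in("scene","top"):
    i=r.camera_info(n);print(n,i)
    cv2.imwrite(f"pics/{n}0.png",cv2.resize(r.grab_frame(n)[:,:,::-1],(800,600),interpolation=cv2.INTER_CUBIC))
print(r.get_obs())
E
```

```text
pics
scene {'fov_y': 56.64406076726627, 'cx': 288.6527074375282, 'cy': 216.04094404337283, 'k1': 0.01913685737768616, 'position': array([1.17478417, 0.43499925, 0.68003487]), 'rotation': array([-1.11077429, -2.22133594,  1.17178487])}
top {'fov_y': 53.69004966410053, 'cx': 276.49324199468657, 'cy': 210.22393404857323, 'k1': -0.03708998009663604, 'position': array([ 0.44728205, -0.03810825,  1.25688733]), 'rotation': array([-2.14618484,  2.1991953 , -0.13950236])}
{'clock': 0.1, 'joints': array([ 1.04088407,  0.47773181,  0.02232824,  1.55633383, -0.01151054,
        1.10928042, -0.08311337]), 'qvel': array([-0.00031328, -0.00182156,  0.0009927 , -0.00253864,  0.0005874 ,
        0.00041574, -0.0002436 ]), 'tau': array([ 4.51936372e-03, -5.97758567e+01,  1.61392573e+00, -2.81954241e+01,
        1.29015886e-02,  5.02481824e-03, -1.47366740e-05]), 'tcp_pos': array([ 0.27614384, -0.6153596 ,  0.23042092]), 'orientation': array([-3.07044467e+00, -6.57375276e-01,  6.90228238e-04]), 'contact_force': array([0.80370015, 0.52192224, 0.5092974 ]), 'moment': array([ 0.02961126, -0.00838148, -0.01365416]), 'gripper_force': 0.0, 'grip_width': 0.08487901585185184}
```

View pics/top0.png

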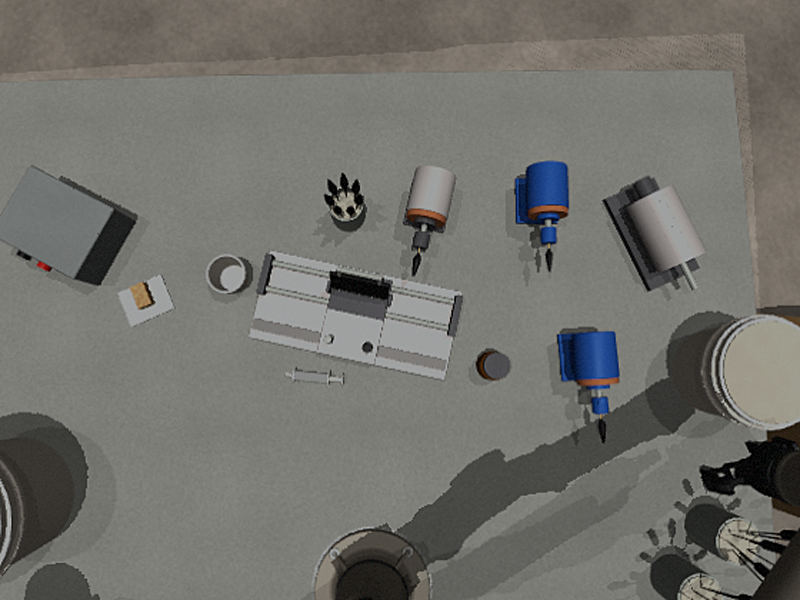

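View pics/scene0.png

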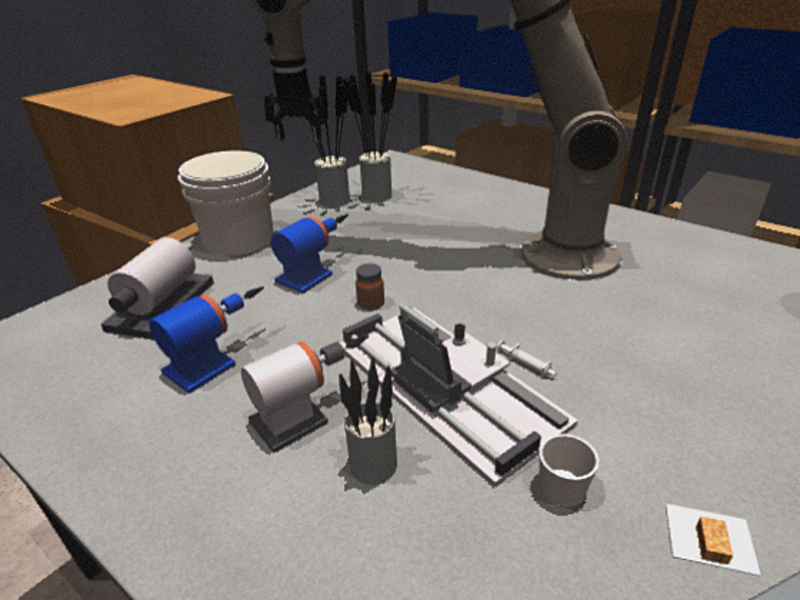

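The top view (800x600) shows the real grey motor with its float tip at about (416,274). The carriage is near (355,315), the plunger at (367,347) and the post at (330,338). The tin is beside the motor to the left, the tub is left of the rail and the jar right of it. I'll enlarge both pictures to read these more closely.

```bash
cat > h.py <<'E'
import numpy as np, cv2
from scipy.spatial.transform import Rotation as R
from bench import r
def cam(n):
    i=r.camera_info(n); f=210/np.tan(np.radians(i['fov_y'])/2)
    K=np.array([[f,0,i['cx']],[0,f,i['cy']],[0,0,1]]); D=np.array([i['k1'],0,0,0.])
    return K,D,R.from_rotvec(i['rotation']).as_matrix(),np.array(i['position'])
def ray(n,uv):
    K,D,M,p=cam(n)
    q=cv2.undistortPoints(np.array([[uv]],float),K,D)[0,0]
    return p,M@np.array([q[0],q[1],1])
def atz(n,uv,z):
    p,d=ray(n,uv); return p+d*(z-p[2])/d[2]
def proj(n,P):
    K,D,M,p=cam(n); c=(np.atleast_2d(P)-p)@M
    return cv2.projectPoints(c,np.zeros(3),np.zeros(3),K,D)[0][:,0]
def crop(n,x0,y0,w,h,s,fn):
    im=r.grab_frame(n)[y0:y0+h,x0:x0+w,::-1]
    cv2.imwrite(fn,cv2.resize(im,(w*s,h*s),interpolation=cv2.INTER_CUBIC))
E
python3 -c "
from h import *
crop('top',170,130,160,140,4,'pics/topc.png'); crop('scene',215,200,200,150,4,'pics/scc.png')"
```

```text
(no output)
```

View pics/topc.png

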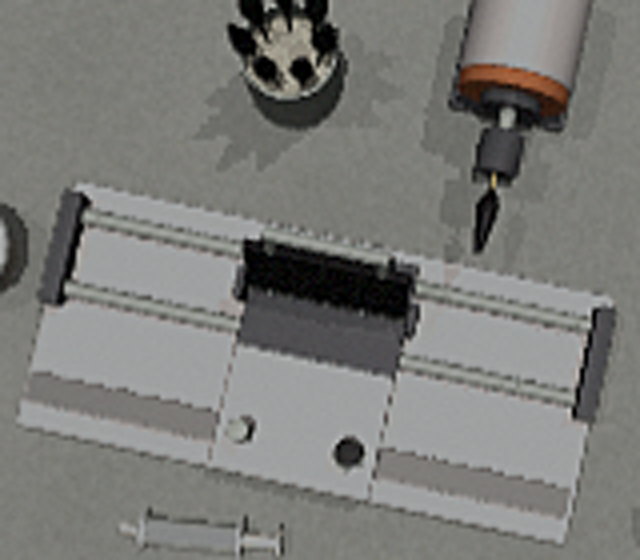

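View pics/scc.png

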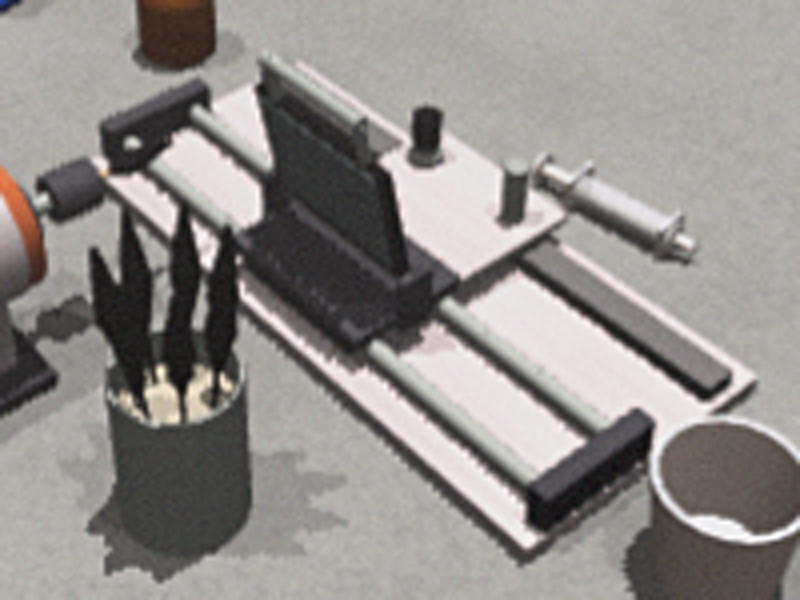

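The enlarged crops give these positions. Top crop: plate corners (78,183), (616,298), (565,542), (20,425), knob top (348,449), post top (240,425), float tip (480,253), bar about (262,240) to (395,262). Scene crop: knob top (428,110), post top (515,163).

```bash
cat > fit.py <<'E'
from h import *
from scipy.optimize import least_squares
T=lambda p:np.array(p)/4+[170,130]; S=lambda p:np.array(p)/4+[215,200]
obs=[('top',T(p),q) for p,q in [((78,183),(.055,.21,.014)),((616,298),(.055,-.21,.014)),((565,542),(-.135,-.21,.014)),((20,425),(-.135,.21,.014)),
 ((348,449),(-.105,-.04,.072)),((240,425),(-.105,.04,.080))]]+[('scene',S(p),q) for p,q in [((428,110),(-.105,-.04,.072)),((515,163),(-.105,.04,.080)),((525,560),(.055,.21,.014)),((755,382),(-.135,.21,.014))]]
def w(v,q):
    c,s=np.cos(v[2]),np.sin(v[2]); q=np.array(q); return np.array([v[0]+c*q[0]-s*q[1],v[1]+s*q[0]+c*q[1],q[2]])
f=lambda v:np.concatenate([proj(n,w(v,q))[0]-p for n,p,q in obs])
s=least_squares(f,[.6,0,0],loss='soft_l1');v=s.x;print('rail',v,'res',f(v).round(1).reshape(-1,2).tolist())
def inv(P): d=P[:2]-v[:2];c,s=np.cos(v[2]),np.sin(v[2]);return np.array([c*d[0]+s*d[1],-s*d[0]+c*d[1]])
for z,p in [(.095,(480,253)),(.095,(498,150)),(.095,(507,115))]:
    P=atz('top',T(p),z);print('float',P,inv(P))
for p in [(262,240),(395,262)]:
    for z in(.172,.176): print('bar',z,inv(atz('top',T(p),z)))
for a in(-.3,-.2,-.1,0,.1,.2,.3):
    b=[w(v,(-.118*np.sin(a),y,.058+.118*np.cos(a))) for y in(.042,-.042)]
    print(a,((proj('top',b)-[170,130])*4).round().tolist(),((proj('scene',b)-[215,200])*4).round().tolist())
for n,q in [('knob',(-.105,-.04,.06)),('post',(-.105,.04,.062)),('hinge',(0,0,.058))]: print(n,w(v,q),np.hypot(*w(v,q)[:2]))
E
python3 fit.py
```

```text
rail [ 0.597361    0.01155169 -0.23927594] res [[-1.0, -1.3], [-0.2, -0.7], [-0.3, 0.2], [-1.4, -0.7], [-0.2, 0.8], [-0.9, 0.6], [-1.0, 0.6], [-0.5, -0.4], [-0.6, -3.9], [0.0, -2.8]]
float [ 0.62341306 -0.09988808  0.095     ] [ 0.05172098 -0.10209052]
float [ 0.69738726 -0.11489745  0.095     ] [ 0.12714485 -0.09914044]
float [ 0.72274535 -0.12211807  0.095     ] [ 0.15349176 -0.1001455 ]
bar 0.172 [0.01696554 0.04166756]
bar 0.176 [0.01640881 0.0412049 ]
bar 0.172 [ 0.02147294 -0.04728547]
bar 0.176 [ 0.02089958 -0.04742015]
-0.3 [[268.0, 214.0], [392.0, 241.0]] [[341.0, 136.0], [246.0, 67.0]]
-0.2 [[263.0, 230.0], [388.0, 257.0]] [[357.0, 123.0], [261.0, 56.0]]
-0.1 [[259.0, 247.0], [384.0, 274.0]] [[373.0, 112.0], [277.0, 46.0]]
0 [[255.0, 264.0], [380.0, 291.0]] [[390.0, 103.0], [293.0, 37.0]]
0.1 [[251.0, 281.0], [376.0, 309.0]] [[406.0, 95.0], [309.0, 31.0]]
0.2 [[248.0, 299.0], [372.0, 326.0]] [[421.0, 90.0], [324.0, 26.0]]
0.3 [[244.0, 316.0], [369.0, 343.0]] [[436.0, 86.0], [339.0, 23.0]]
knob [ 0.4858725  -0.00242378  0.06      ] 0.4858785416938912
post [0.50483244 0.07529701 0.062     ] 0.5104169163912439
hinge [0.597361   0.01155169 0.058     ] 0.5974726809175305
```

```bash
cat > go.py <<'E'
import sys
from h import *
V=np.array([0.5974,0.0116,-0.2393])
def w(q):
    c,s=np.cos(V[2]),np.sin(V[2]); return np.array([V[0]+c*q[0]-s*q[1],V[1]+s*q[0]+c*q[1],q[2]])
def rel(P):
    d=np.array(P[:2])-V[:2];c,s=np.cos(V[2]),np.sin(V[2]);return np.array([c*d[0]+s*d[1],-s*d[0]+c*d[1],P[2]])
def state():
    o=r.get_obs(); M=R.from_rotvec(o['orientation']).as_matrix()
    return o,M
if __name__=="__main__":
    o,M=state(); q=[float(x) for x in sys.argv[1:4]]
    d=M.T@(w(q)-o['tcp_pos']); 
    # want tool y along +-rail x
    yaw=np.arctan2(M[1,1],M[0,1]); sp=-((V[2]-yaw+np.pi/2)%np.pi-np.pi/2)
    print('t',o['clock'],'rail tcp',rel(o['tcp_pos']).round(4),'tilt',M[:,2].round(3),'shift',d.round(4),'spin',round(sp,3),'w',o['grip_width'],'F',o['contact_force'].round(1))
    print('rail axes in tool: x',(M.T@(w((1,0,0))-w((0,0,0)))).round(3),'y',(M.T@(w((0,1,0))-w((0,0,0)))).round(3))
E
python3 go.py -.105 -.04 .25
```

```text
t 0.2 rail tcp [-0.1634 -0.6854  0.2307] tilt [-0.001  0.001 -1.   ] shift [ 0.4424 -0.4736 -0.0188] spin -0.91 w 0.08564414690429314 F [ 0.6  0.7 -0.1]
rail axes in tool: x [ 0.789  0.614 -0.001] y [ 0.614 -0.789  0.001]
```

>>> play_rows --targets "-1 0 0 -0.03 0;-1 0.442 -0.474 -0.03 -0.91;-1 0.442 -0.474 -0.03 -0.91;-1 0.442 -0.474 -0.03 -0.91;-1 0.442 -0.474 -0.03 -0.91;-1 0.442 -0.474 -0.03 -0.91;-1 0.442 -0.474 -0.03 -0.91;-1 0.442 -0.474 -0.03 -0.91"

```text
clock: 0.87
tcp_pos: [0.3706, -0.3378, 0.2613]
orientation: [2.498, 1.905, -0.0]
contact_force: [0.2, 0.0, -0.7]
grip_width: 0.0854
gripper_force: 0.0
```

```bash
python3 go.py -.105 -.04 .26
```

```text
t 0.8667 rail tcp [-0.1375 -0.3932  0.2613] tilt [-0. -0. -1.] shift [0.354  0.0224 0.0012] spin -0.029 w 0.08537508009330386 F [ 0.2  0.  -0.7]
rail axes in tool: x [0.029 1.    0.   ] y [ 1.    -0.029 -0.   ]
```

>>> play_rows --targets "-1 0.345 0.022 0 -0.02;-1 0.345 0.022 0 -0.02;-1 0.345 0.022 0 -0.02;-1 0.345 0.022 0 -0.02;-1 0.345 0.022 0 -0.02;-1 0.345 0.022 0 -0.02;-1 0.345 0.022 0 -0.02;-1 0.345 0.022 0 -0.02"

```text
clock: 1.53
tcp_pos: [0.4811, -0.0234, 0.2616]
orientation: [2.485, 1.921, 0.0]
contact_force: [0.4, -0.0, 0.2]
grip_width: 0.0851
gripper_force: 0.0
```

>>> play_rows --targets "-1 0 0 0 0;-1 0 0 0 0"

```text
clock: 1.7
tcp_pos: [0.4813, -0.0226, 0.2614]
orientation: [-2.479, -1.929, -0.001]
contact_force: [-0.7, -0.3, -1.1]
grip_width: 0.0851
gripper_force: 0.0
```

```bash
python3 go.py -.105 -.04 .12
```

```text
t 1.7 rail tcp [-0.1046 -0.0607  0.2614] tilt [ 0.     0.001 -1.   ] shift [ 0.0206 -0.0006  0.1414] spin -0.009 w 0.08509758498293332 F [-0.7 -0.3 -1.1]
rail axes in tool: x [0.009 1.    0.   ] y [ 1.    -0.009  0.001]
```

>>> play_rows --targets "-1 0.0206 -0.0006 0.04 -0.009;-1 0.0206 -0.0006 0.08 -0.009;-1 0.0206 -0.0006 0.12 -0.009;-1 0.0206 -0.0006 0.15 -0.009;-1 0.0206 -0.0006 0.18 -0.009;-1 0.0206 -0.0006 0.2 -0.009;-1 0.0206 -0.0006 0.214 -0.009;-1 0.0206 -0.0006 0.214 -0.009"

```text
clock: 2.37
tcp_pos: [0.483, -0.0072, 0.0445]
orientation: [-2.476, -1.929, 0.008]
contact_force: [-0.2, 0.1, 0.5]
grip_width: 0.0851
gripper_force: 0.0
```

```bash
python3 go.py -.105 -.04 .047; python3 -c "
from h import *
crop('scene',215,150,200,150,4,'pics/s2.png')"
```

```text
t 2.3667 rail tcp [-0.1067 -0.0454  0.0445] tilt [-0.006 -0.001 -1.   ] shift [ 0.0054  0.0016 -0.0025] spin -0.008 w 0.0851354332161257 F [-0.2  0.1  0.5]
rail axes in tool: x [ 0.008  1.    -0.006] y [ 1.    -0.008 -0.002]
```

View pics/s2.png

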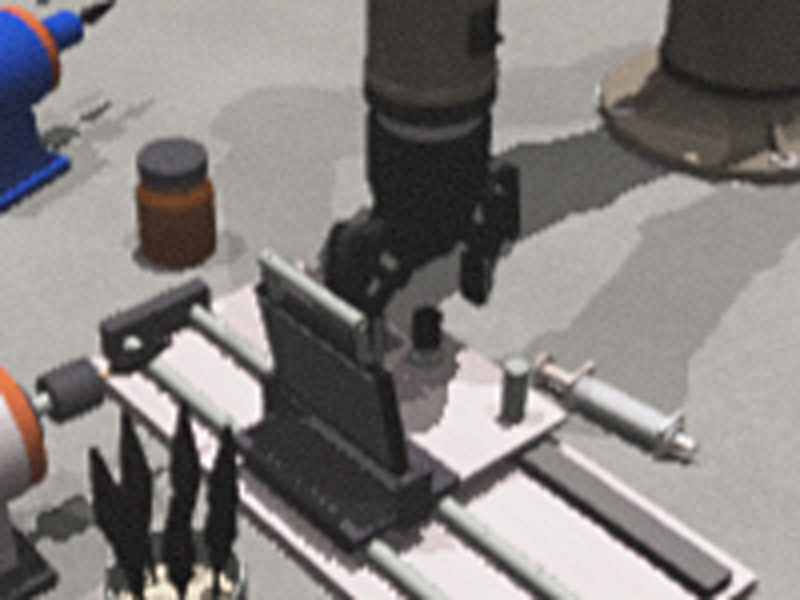

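The picture shows the open fingers straddling the knob at (428,325). The robot-side finger is at (475,280) and the post at (515,390) is clear. I'll centre on the knob and close.

>>> play_rows --targets "-1 0.004 0.001 -0.002 -0.008;-1 0.004 0.001 -0.002 -0.008;1 0.004 0.001 -0.002 -0.008;1 0.004 0.001 -0.002 -0.008;1 0.004 0.001 -0.002 -0.008;1 0.004 0.001 -0.002 -0.008;1 0.004 0.001 -0.002 -0.008;1 0.004 0.001 -0.002 -0.008" --squeeze 50

```text
clock: 3.08
tcp_pos: [0.487, -0.0016, 0.0493]
orientation: [-2.468, -1.943, 0.001]
contact_force: [-2.2, -0.1, 1.5]
grip_width: 0.0185
gripper_force: 48.7
```

>>> play_rows --targets "1 0 0 0 0;1 0 0 0 0;1 0 0 0 0;1 0 0 0 0"

```text
clock: 3.42
tcp_pos: [0.4871, -0.0015, 0.0492]
orientation: [-2.468, -1.943, 0.001]
contact_force: [-2.8, 0.6, 2.8]
grip_width: 0.018
gripper_force: 48.8
```

```bash
python3 go.py -.105 -.04 .047
```

```text
t 3.4167 rail tcp [-0.1041 -0.0389  0.0492] tilt [-0.001 -0.    -1.   ] shift [-0.0011 -0.0009  0.0022] spin 0.002 w 0.017969426902423008 F [-2.8  0.6  2.8]
rail axes in tool: x [-0.002  1.    -0.001] y [ 1.     0.002 -0.   ]
```

>>> play_rows --targets "1 0 0 -0.005 0;1 0 0 -0.01 0;1 0 0 -0.014 0;1 0 0 -0.018 0;1 0 0 -0.021 0;1 0 0 -0.023 0;1 0 0 -0.024 0;1 0 0 -0.024 0"

```text
clock: 4.08
tcp_pos: [0.4866, -0.0028, 0.0701]
orientation: [-2.468, -1.941, 0.001]
contact_force: [11.9, -0.9, -45.7]
grip_width: 0.0183
gripper_force: 51.3
```

>>> play_rows --targets "1 0 0 0 0;1 0 0 0 0;1 0 0 0 0"

```text
clock: 4.33
tcp_pos: [0.4866, -0.0028, 0.0701]
orientation: [-2.468, -1.941, 0.002]
contact_force: [11.0, -0.1, -44.8]
grip_width: 0.0181
gripper_force: 51.4
```

```bash
python3 go.py -.105 -.04 .071; python3 -c "
from h import *
crop('scene',215,150,200,150,4,'pics/s3.png')"
```

```text
t 4.3333 rail tcp [-0.1042 -0.0402  0.0701] tilt [-0.002  0.001 -1.   ] shift [ 0.0002 -0.0008 -0.0009] spin 0.002 w 0.018117652062474073 F [ 11.   -0.1 -44.8]
rail axes in tool: x [-0.002  1.    -0.002] y [1.    0.002 0.   ]
```

View pics/s3.png

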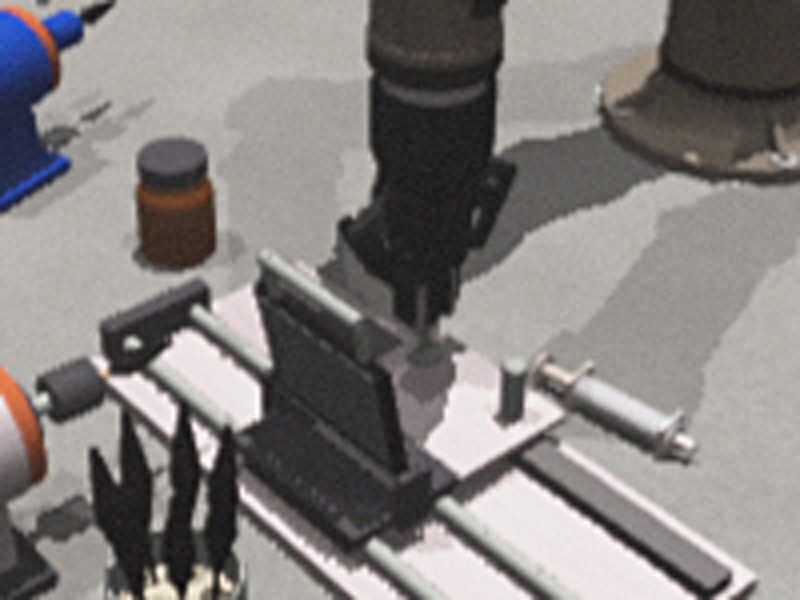

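The plunger is at its upper stop: it rose about 21 mm with 45 N against the stop, and its shaft shows at (425,320). I'll ease the pull and slide the carriage along the rail.

>>> play_rows --targets "1 0 0 0.002 0;1 -0.01 0 0.002 0;1 -0.025 0 0.002 0;1 -0.04 0 0.002 0;1 -0.055 0 0.002 0;1 -0.07 0 0.002 0;1 -0.085 0 0.002 0;1 -0.095 0 0.002 0"

```text
clock: 5.05
tcp_pos: [0.4643, -0.0951, 0.0699]
orientation: [-2.468, -1.942, -0.0]
contact_force: [6.2, 1.7, -29.9]
grip_width: 0.0181
gripper_force: 53.3
```

>>> play_rows --targets "1 -0.004 0 0 0;1 -0.006 0 0 0;1 -0.006 0 0 0;1 -0.006 0 0 0;1 -0.006 0 0 0;1 -0.006 0 0 0"

```text
clock: 5.55
tcp_pos: [0.4629, -0.1007, 0.0699]
orientation: [-2.468, -1.942, 0.001]
contact_force: [6.2, -2.6, -28.9]
grip_width: 0.0183
gripper_force: 53.4
```

```bash
python3 go.py -.105 -.141 .07;  python3 -c "
from h import *
crop('top',210,130,160,140,4,'pics/t4.png')"
```

```text
t 5.55 rail tcp [-0.1041 -0.141   0.0699] tilt [-0.001  0.    -1.   ] shift [ 0.     -0.0009 -0.0001] spin 0.002 w 0.018261462789280182 F [  6.2  -2.6 -28.9]
rail axes in tool: x [-0.002  1.    -0.001] y [ 1.     0.002 -0.   ]
```

View pics/t4.png

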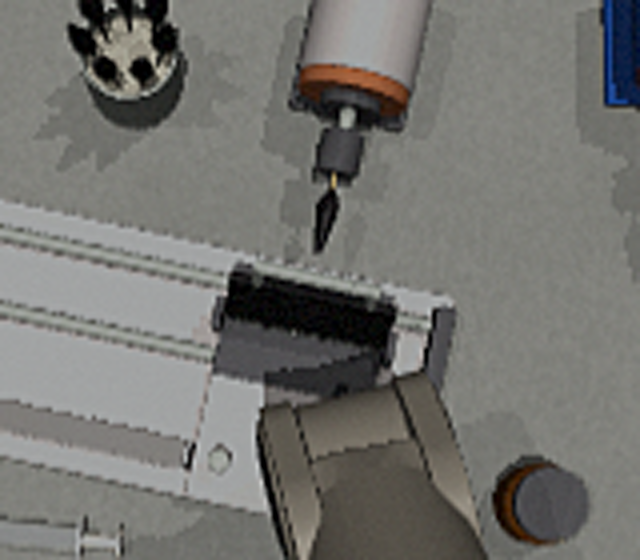

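The mirror frame now spans about (232,270) to (390,320), so its middle lies on the float's axis, whose tip is at (319,252). The jar is clear. I'll check the alignment in numbers before releasing.

```bash
python3 -c "
from go import *
T=lambda p:np.array(p)/4+[210,130]
print('post',rel(atz('top',T((219,457)),.08))-[0,.04,0],'float',rel(atz('top',T((319,252)),.095)),rel(atz('top',T((338,150)),.095)))
for a in(-.25,-.17,-.1):
  print(a,((proj('top',[w((-.118*np.sin(a),y-.101,.058+.118*np.cos(a))) for y in(.042,0,-.042)])-[210,130])*4).round().tolist())
"
```

```text
post [-0.10381013 -0.10304529  0.08      ] float [ 0.05224482 -0.10130383  0.095     ] [ 0.12712079 -0.09919355  0.095     ]
-0.25 [[255.0, 254.0], [317.0, 268.0], [379.0, 281.0]]
-0.17 [[252.0, 267.0], [314.0, 281.0], [376.0, 295.0]]
-0.1 [[249.0, 279.0], [312.0, 293.0], [374.0, 306.0]]
```

>>> play_rows --targets "1 0 0 0.003 0;1 0 0 0.003 0;0 0 0 0.003 0;-0.6 0 0 0.003 0;-0.6 0 0 0.003 0;-0.6 0 0 0.003 0;-0.6 0 0 0.003 0;-0.6 0 0 0.003 0"

```text
clock: 6.27
tcp_pos: [0.4642, -0.0996, 0.0686]
orientation: [2.468, 1.943, 0.001]
contact_force: [0.3, -0.8, 0.4]
grip_width: 0.0685
gripper_force: 0.0
```

>>> play_rows --targets "-0.6 0 0 -0.03 0;-0.6 0 0 -0.07 0;-0.6 0 0 -0.11 0;-0.6 0 0 -0.15 0;-0.6 0 0 -0.18 0;-0.6 0.038 0.06 -0.18 0;-0.6 0.038 0.12 -0.18 0;-0.6 0.038 0.12 -0.18 0"

```text
clock: 6.93
tcp_pos: [0.5882, -0.0905, 0.2501]
orientation: [2.466, 1.942, 0.002]
contact_force: [0.5, 0.2, 0.7]
grip_width: 0.0685
gripper_force: 0.0
```

>>> play_rows --targets "-0.6 0 0 0 0;-0.6 0 0 0 0;-0.6 0 0 0 0"

```text
clock: 7.18
tcp_pos: [0.5858, -0.0905, 0.2477]
orientation: [-2.467, -1.943, 0.001]
contact_force: [-0.2, -0.6, 0.3]
grip_width: 0.0684
gripper_force: 0.0
```

```bash
python3 go.py .02 -.101 .164;  python3 -c "
from h import *
crop('scene',215,150,200,150,4,'pics/s5.png')"
```

```text
t 7.1833 rail tcp [ 0.013  -0.1019  0.2477] tilt [-0.002  0.    -1.   ] shift [0.0009 0.0072 0.0837] spin 0.003 w 0.06841064162417544 F [-0.2 -0.6  0.3]
rail axes in tool: x [-0.003  1.    -0.002] y [1.    0.003 0.   ]
```

View pics/s5.png

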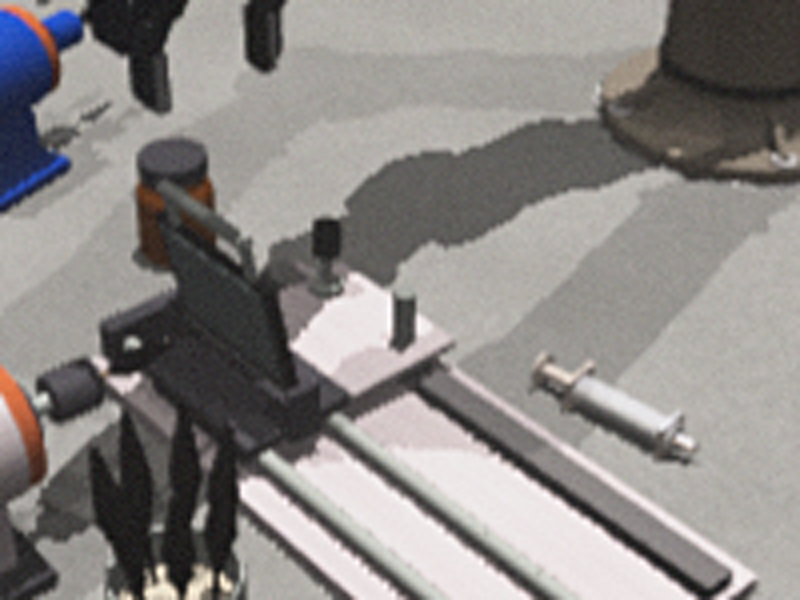

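The plunger knob stands raised with its shaft visible at (326,265). The mirror bar runs from about (168,188) to (245,240), and the open gripper is above it.

```bash
python3 -c "
from go import *
for a in(-.25,-.2,-.15,-.1,-.05):
  print(a,((proj('scene',[w((-.118*np.sin(a),y-.101,.058+.118*np.cos(a))) for y in(.042,-.042)])-[215,150])*4).round().tolist())
"
```

```text
-0.25 [[235.0, 248.0], [153.0, 190.0]]
-0.2 [[243.0, 243.0], [160.0, 184.0]]
-0.15 [[251.0, 238.0], [168.0, 180.0]]
-0.1 [[259.0, 233.0], [176.0, 175.0]]
-0.05 [[267.0, 229.0], [183.0, 172.0]]
```

>>> play_rows --targets "-0.6 0 0.007 0.02 0;-0.6 0 0.007 0.04 0;-0.6 0 0.007 0.06 0;-0.6 0 0.007 0.075 0;-0.6 0 0.007 0.082 0;-0.6 0 0.007 0.082 0;-0.6 0 0.007 0.082 0"

```text
clock: 7.82
tcp_pos: [0.5929, -0.0926, 0.1671]
orientation: [2.468, 1.943, 0.0]
contact_force: [0.1, -0.0, 0.3]
grip_width: 0.068
gripper_force: 0.0
```

```bash
python3 go.py .02 -.101 .164;  python3 -c "
from h import *
crop('scene',215,150,100,75,8,'pics/s6.png')"
```

```text
t 7.8167 rail tcp [ 0.0204 -0.1022  0.1671] tilt [ 0. -0. -1.] shift [ 0.0012 -0.0004  0.0031] spin 0.002 w 0.06795743030282862 F [ 0.1 -0.   0.3]
rail axes in tool: x [-0.002  1.     0.   ] y [ 1.     0.002 -0.   ]
```

View pics/s6.png

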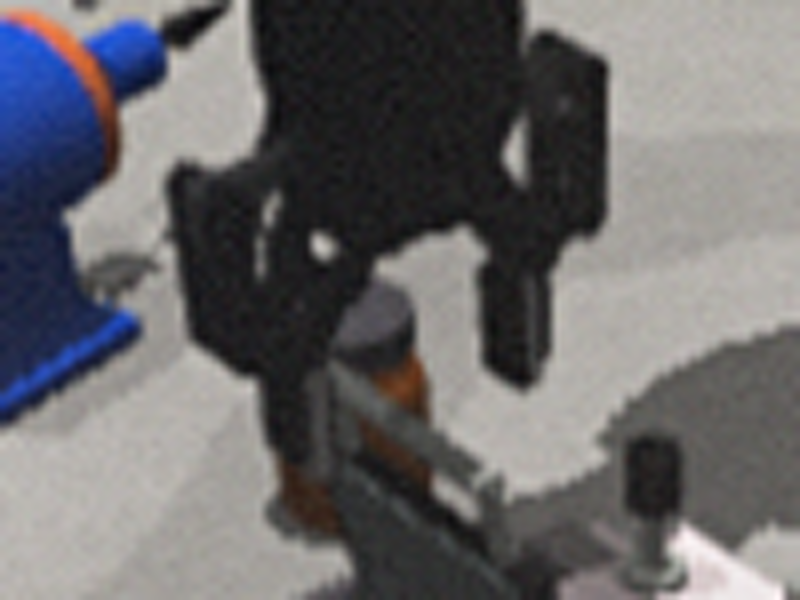

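The float-side finger is in front of the bar near (300,420) and the other is behind it at (515,340), so the bar lies between them. I'll close lightly.

>>> play_rows --targets "1 0 0 0.003 0;1 0 0 0.003 0;1 0 0 0.003 0;1 0 0 0.003 0;1 0 0 0.003 0;1 0 0 0.003 0;1 0 0 0.003 0;1 0 0 0.003 0" --squeeze 25

```text
clock: 8.53
tcp_pos: [0.594, -0.0926, 0.1639]
orientation: [2.468, 1.942, 0.002]
contact_force: [2.1, -1.4, 4.6]
grip_width: 0.0086
gripper_force: 24.6
```

>>> play_rows --targets "1 0 0 0 0;1 0 0 0 0"

```text
clock: 8.7
tcp_pos: [0.594, -0.0926, 0.1639]
orientation: [2.468, 1.942, 0.002]
contact_force: [2.6, -0.4, 5.4]
grip_width: 0.0088
gripper_force: 24.7
```

```bash
python3 go.py -.0834 -.101 .1314; python3 -c "
import numpy as np
a=np.linspace(-.18,.785,17)[1:]
print((-.118*(np.sin(a)-np.sin(-.18))).round(4),(-.118*(np.cos(a)-np.cos(.18))).round(4))"
```

```text
t 8.7 rail tcp [ 0.0214 -0.102   0.1639] tilt [ 0.002 -0.    -1.   ] shift [ 0.0013 -0.1049  0.0323] spin 0.002 w 0.008769955253813456 F [ 2.6 -0.4  5.4]
rail axes in tool: x [-0.002  1.     0.002] y [1.    0.002 0.   ]
[-0.007  -0.0141 -0.0212 -0.0283 -0.0354 -0.0425 -0.0494 -0.0563 -0.063
 -0.0696 -0.076  -0.0822 -0.0881 -0.0939 -0.0993 -0.1045] [-0.0011 -0.0017 -0.0019 -0.0017 -0.001   0.      0.0015  0.0035  0.0058
  0.0085  0.0116  0.0151  0.019   0.0232  0.0277  0.0326]
```

>>> play_rows --targets "1 0 -0.007 -0.001 0;1 0 -0.014 -0.002 0;1 0 -0.021 -0.002 0;1 0 -0.028 -0.002 0;1 0 -0.035 -0.001 0;1 0 -0.0425 0 0;1 0 -0.049 0.0015 0;1 0 -0.056 0.0035 0"

```text
clock: 9.37
tcp_pos: [0.5388, -0.0792, 0.16]
orientation: [2.468, 1.943, 0.002]
contact_force: [6.6, -0.8, -1.1]
grip_width: 0.0089
gripper_force: 24.5
```

>>> play_rows --targets "1 0 -0.007 0.0023 0;1 0 -0.0135 0.005 0;1 0 -0.02 0.008 0;1 0 -0.026 0.0115 0;1 0 -0.032 0.0155 0;1 0 -0.038 0.02 0;1 0 -0.0433 0.0245 0;1 0 -0.0485 0.0292 0"

```text
clock: 10.03
tcp_pos: [0.491, -0.0677, 0.13]
orientation: [-2.468, -1.943, 0.0]
contact_force: [4.3, 0.4, 1.2]
grip_width: 0.0088
gripper_force: 24.5
```

>>> play_rows --targets "1 0 0 0 0;1 0 0 0 0;1 0 0 0 0"

```text
clock: 10.28
tcp_pos: [0.4904, -0.0676, 0.1296]
orientation: [-2.466, -1.942, 0.003]
contact_force: [2.5, 2.5, -5.2]
grip_width: 0.0083
gripper_force: 24.3
```

```bash
python3 go.py -.0834 -.102 .1314
```

```text
t 10.2833 rail tcp [-0.0852 -0.1023  0.1296] tilt [-0.003  0.001 -1.   ] shift [ 0.0003  0.0018 -0.0018] spin 0.002 w 0.008308071820654971 F [ 2.5  2.5 -5.2]
rail axes in tool: x [-0.002  1.    -0.003] y [ 1.     0.002 -0.   ]
```

>>> play_rows --targets "1 0 0.002 -0.002 0;1 0 0.002 -0.002 0;0 0 0.002 -0.002 0;-0.5 0 0.002 -0.002 0;-0.5 0 0.002 -0.002 0;-0.5 0 0.002 -0.002 0;-0.5 0 0.002 -0.002 0;-0.5 0 0.002 -0.002 0"

```text
clock: 10.95
tcp_pos: [0.4936, -0.0686, 0.1327]
orientation: [2.468, 1.943, -0.0]
contact_force: [0.1, 0.7, 0.0]
grip_width: 0.0641
gripper_force: 0.0
```

>>> play_rows --targets "-0.5 0 0 -0.02 0;-0.5 0 0 -0.05 0;-0.5 0 0 -0.08 0;-0.5 0 0 -0.11 0;-0.5 0 -0.03 -0.12 0;-0.5 0 -0.06 -0.12 0;-0.5 0.04 -0.06 -0.12 0;-0.5 0.08 -0.06 -0.12 0"

```text
clock: 11.62
tcp_pos: [0.4526, 0.0219, 0.2529]
orientation: [2.472, 1.934, -0.002]
contact_force: [1.0, -0.7, 0.5]
grip_width: 0.0639
gripper_force: 0.0
```

>>> play_rows --targets "-0.5 0.04 0 0 0;-0.5 0.08 0 0 0;-0.5 0.12 0 0 0;-0.5 0.15 0 0 0;-0.5 0.15 0 0 0;-0.5 0.15 0 0 0"

```text
clock: 12.12
tcp_pos: [0.489, 0.1712, 0.2525]
orientation: [-2.464, -1.948, -0.0]
contact_force: [-0.9, -0.9, 0.0]
grip_width: 0.0643
gripper_force: 0.0
```

```bash
python3 go.py -.0834 -.102 .1314; python3 -c "
from go import *
a=r.grab_frame('top')[130:270,210:320];b=r.grab_frame('scene')[150:290,205:305]
cv2.imwrite('pics/f.png',cv2.resize(np.hstack([a,b])[:,:,::-1],None,fx=3.8,fy=3.8,interpolation=cv2.INTER_CUBIC))
for a in(.68,.785,.89):
  P=[w((-.118*np.sin(a),y-.102,.058+.118*np.cos(a))) for y in(.042,-.042)]
  print(a,((proj('top',P)-[210,130])*3.8).round().tolist(),((proj('scene',P)-[205-110,150])*3.8).round().tolist())
"
```

```text
t 12.1167 rail tcp [-0.1432  0.1294  0.2525] tilt [-0.001  0.001 -1.   ] shift [-0.2318  0.0584  0.1209] spin 0.006 w 0.06434485675612141 F [-0.9 -0.9  0. ]
rail axes in tool: x [-0.006  1.    -0.001] y [1.    0.006 0.001]
0.68 [[212.0, 389.0], [329.0, 415.0]] [[807.0, 206.0], [726.0, 155.0]]
0.785 [[209.0, 402.0], [325.0, 428.0]] [[817.0, 211.0], [737.0, 161.0]]
0.89 [[207.0, 414.0], [322.0, 440.0]] [[826.0, 218.0], [747.0, 168.0]]
```

View pics/f.png

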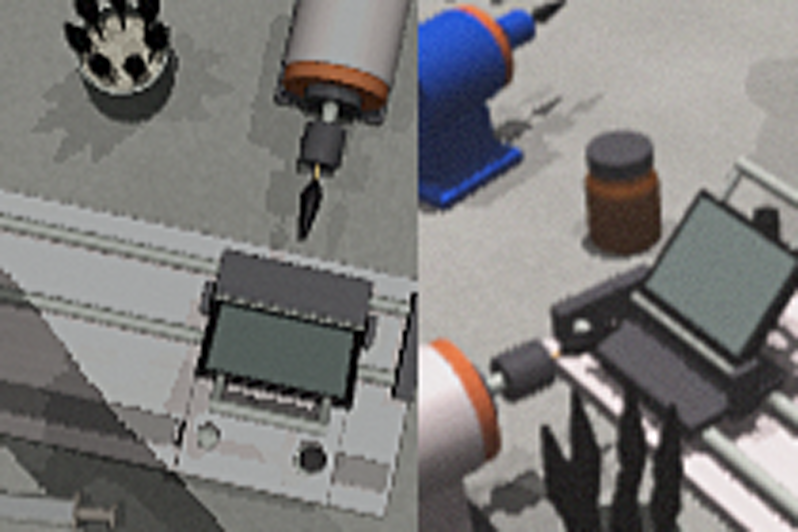

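The mirror is leaning back. In the top view its bar runs (212,404) to (325,425) against a predicted (209,402) to (325,428) for 45°, and in the scene view its end is at (740,163) against (737,161). The mirror is in line with the float, the plunger is still up, and the arm is clear.

```bash
python3 -c "
from bench import r
print(r.hand_in())"
```

```text
the job is handed in; nothing more can be done
None
```

The job is handed in, with no verdict returned: the plunger was left up, the carriage is in line with the float's tip to about 2 mm, and the mirror stands free at about 45°, with the robot touching nothing.

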